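# Open the catch-locked socket drawer of a bench tool chest

### The job

Open the top drawer of the red tool chest, right out to its stop. It is held shut by a thumb catch sunk in a recess somewhere along the drawer's pull ledge, out of sight under the hood of the chest: feel along the ledge with closed fingers until they drop into the recess, press the catch down and, keeping it down, draw the drawer out with the fingers still in the recess. Go gently: never load the chest, drawer or catch with more than 35 N, leave the spray can, wrench and grease tin as they are, and let go at the end so that the catch springs back up.

Things in the scene. Friction and masses are not known exactly. Their poses are not given: they have to be found in the camera images.
- chest: Red sheet-steel bench tool chest with two drawers, fixed to the bench: 332 mm deep (x), 620 mm wide (y), 215 mm high. Origin on the bench at the middle of its width, 182 mm behind its hood's front edge; x points into the chest, y along its front to the left as seen facing the drawers, z up. The upper drawer is the one to open; the lower one stays shut.
- hood (a point): Hood: the chest's top, a 4 mm steel sheet that juts 32 mm out over the drawer fronts. This point: middle of its front edge, on its underside, 208 mm above the bench. Side cheeks 15 mm thick close its ends. Fingers reach the ledge below it from the front, tilted about 40 degrees from straight down (pointing down and into the chest), tips on the middle of its depth.
- ledge (a point): Top drawer's aluminium pull, a flat ledge 48 mm deep, 580 mm long, 24 mm high in front. This point: middle of its length, on its top face, at its front edge; axes as the chest's; moves with the drawer. The top is 150 mm above the bench, 58 mm below the hood; the front edge is 16 mm farther out than the hood's, the drawer front 48 mm behind it. Smooth but for one recess.
- catch (a joint): Press of the catch plate, straight down, m: 0 up, 0.006 fully down; spring 3 N at first, 7 N fully down; frees the drawer from 0.0045. The plate is the floor of the recess, 7 mm below the ledge's top. Recess: 48 mm long along y, from 9 to 48 mm behind the ledge's front edge, straight walls, centre up to 80 mm left or right of ledge (not measured: find by feel).
- drawer (a joint): How far the top drawer is out, m: 0 shut (2 mm of play against the catch), 0.140 at its stop. Slides straight out along the chest's -x with about 3 N of drag, weighs 1 to 2 kg, stays where it is left. Once it is 20 mm out the catch no longer holds it.
- spray_can: Bystander: white and grey spray can, 60 mm across, 159 mm high, standing on the chest's top. Origin under its centre, z up.
- wrench: Bystander: steel wrench 190 mm long, lying flat on the bench to the robot's right. Origin under its middle.
- grease_tin: Bystander: low steel tin, 84 mm across, 58 mm high, standing on the bench to the robot's left. Origin under its centre, z up.

How it is judged (in metres and radians):
On the way, in this order (a step that is already met when the one before it is completed fails the run):
1. the catch is pressed down (4.5 mm or more) with the drawer still shut (value of joint catch above 0.0045 m and value of joint drawer below 0.012 m), for 0.05 s.
2. the drawer is drawn out at least 25 mm with the fingers on it (value of joint drawer above 0.025 m and contact force between the fingers and chest above 0.3 N), for 0.05 s.
At the end, for the whole second after the job is handed in: The top drawer is out to its stop (at least 130 of its 140 mm) and at rest, the catch has sprung back up (within 1.5 mm), and the spray can (upright), wrench and grease tin are within 30 mm of where they were (value of joint drawer above 0.13 m and value of joint catch below 0.0015 m and velocity of joint drawer between -0.01 and 0.01 m/s and distance of each of spray_can, wrench, grease_tin from where it was at the start of the episode below 0.03 m and angle between spray_can's own z axis and vertical below 0.3 rad); the robot touches nothing.
It fails at once if the chest, its drawer or catch is loaded by the robot with more than 35 N (contact force between any of the fingers, the arm and chest above 35 N).
It fails at once if a bystander is shifted more than 30 mm (distance of any of spray_can, wrench, grease_tin from where it was at the start of the episode above 0.03 m).
It also fails if it takes over 72 s, if anything falls off the work surface, if the arm or the gripper's body presses on something with over 40 N, if the wrist force passes 120 N, or if a joint passes its speed limit or range.

### The arm

A 6-joint arm with a two-finger parallel gripper is mounted at the origin on the work surface. World frame = base frame: x ahead of the robot, y to its left, z up, the work surface at z = 0. Lengths are in m, angles in degrees, forces in N, time in s.
With the tool pointing down it reaches from about 0.325 to 0.775 m from the base axis. Payload 5.5 kg.
Tool frame: the origin (TCP) lies at the centre of the arm's flange, where the gripper is bolted on; the fingertips stand 182 mm ahead of it and the grasp point (between the pads) lies 163 mm ahead of it; z points along the fingers, y is the direction in which the jaws open and shut (so a half turn about z gives the same grasp; the last joint's range is limited). The gripper opens to 88 mm and grips with 3 to 60 N. Pads are 20 mm wide; open, the fingers measure 115 mm over their backs; the gripper's body (75 mm by 178 mm) begins 61 mm behind the grasp point.
Start: joints at [65.735, 5.22, 70.514, -0, 104.267, -3.249], TCP at [0.215, 0.56, 0.405] pointing down, gripper open.
Joint ranges: [-164.24, 164.24], [-49.07, 125.15], [9.68, 141.18], [-86.29, 266.29], [3.28, 154.24], [-151.56, 151.56]. Speed limits (degrees/s): [147.25, 147.25, 172.46, 180, 180, 180].

### API

Orientations are given as [roll, pitch, yaw] about the fixed x, y, z axes, in that order (R = Rz(yaw) Ry(pitch) Rx(roll)).
In Python, from station import r gives the robot as it stands. The module is installed in compiled form; this text tells all that it offers. Calls block until the motion is done:
- r.reach(position, orientation): joint-space move of the TCP to a pose.
- r.servo_line(position, rotation=None, speed=0.15): straight line of the TCP; rotation=None keeps the orientation; speed is the mean speed in m/s.
- r.move_joints(angles): joint-space move.
- r.let_go() and r.grab(squeeze=None): open the fingers fully, or close them until they stop; squeeze is the grip in N (None keeps the last).
- r.wait(seconds).
- r.inverse_kinematics(position, orientation): joint angles nearest the present ones, or None.
- r.sense(): the state.
- r.snapshot(name): name is "scene" or "top" or "wrist"; returns a dict with "frame" (384x512x3 uint8, red, green, blue), "fx", "fy", "cx", "cy" (pixels), "R" (3x3) and "t" (3): a world point X has camera coordinates R X + t. Camera axes: x right, y down, z forward; pixel columns grow to the right and rows downward; lengths in m; the calibration is good to about 2 mm. A picture is of the moment at which its call begins. There is no depth.
A pose or a line that the arm cannot do raises r.IKError and nothing moves.
- r.hand_in(): hands the job in, once; it reports no verdict.
The state is a dict: "clock": time; "joints": joint angles; "joint_vel": joint speeds; "joint_torque": joint torques, N m; "tcp_pos": TCP position; "orientation": TCP orientation; "contact_force": force on the tool from outside, world axes, zero at the start; "torque": the same for the moment, N m; "opening": finger opening in m.
Only numpy, scipy, OpenCV 4.12 (cv2) and the standard library are available. Lean on these libraries where they do the work, as an engineer would, in place of code of your own. Each camera call takes 0.05 s, during which the arm holds its last target. There are 200 camera calls.

## Working session

There is one attempt and no reset: what is moved stays moved. The work goes in short steps, each a Python script; the robot and the scene stay as the last script left them, time stands still between calls to the robot, and variables do not carry over. Pictures are saved under pics/ and viewed, about 8 in all and at most 12, crops included, and the job is handed in when it is done.

```bash
mkdir -p pics; python3 - <<'E'
from station import r
import cv2,numpy as np,json
for n in ("scene","top"):
    s=r.snapshot(n); cv2.imwrite(f"pics/{n}0.png",cv2.resize(s["frame"][:,:,::-1],(800,600),interpolation=cv2.INTER_CUBIC))
    json.dump({k:np.array(v).tolist() for k,v in s.items() if k!="frame"},open(f"{n}.json","w"))
    print(n,s["fx"],s["cx"],s["cy"],np.round(s["R"],3).tolist(),np.round(s["t"],3), np.round(-np.array(s["R"]).T@s["t"],3))
print(r.sense())
E
```

```text
scene 347.084308612146 251.7846566267655 187.7549501503872 [[-0.294, -0.956, -0.001], [-0.908, 0.28, -0.312], [0.298, -0.091, -0.95]] [0.179 0.56  0.902] [0.292 0.097 1.032]
top 487.3313159300195 251.90231060508364 185.52332821042336 [[-0.006, -1.0, 0.017], [-0.989, 0.003, -0.151], [0.151, -0.018, -0.988]] [0.003 0.574 1.314] [0.369 0.024 1.385]
{'clock': 0.1, 'joints': array([ 6.57352475e+01,  5.26005421e+00,  7.05724791e+01,  1.39870497e-03,
        1.04267142e+02, -3.24730382e+00]), 'joint_vel': array([-0.01764572, -0.20335606, -0.16224121, -0.07265803,  0.0123218 ,
        0.002787  ]), 'joint_torque': array([ 2.71252007e-03, -4.47853446e+01, -4.07571852e+01,  7.01529393e-02,
        2.83247943e-02, -9.92497144e-05]), 'tcp_pos': array([0.2152013 , 0.56014492, 0.40363116]), 'orientation': array([-1.79900562e+02, -7.00014256e-03,  1.58982889e+02]), 'contact_force': array([ 0.04183856,  0.74610448, -0.40782244]), 'torque': array([-0.04869516, -0.0498439 ,  0.05114478]), 'opening': 0.08801183691608257}
```

View pics/scene0.png

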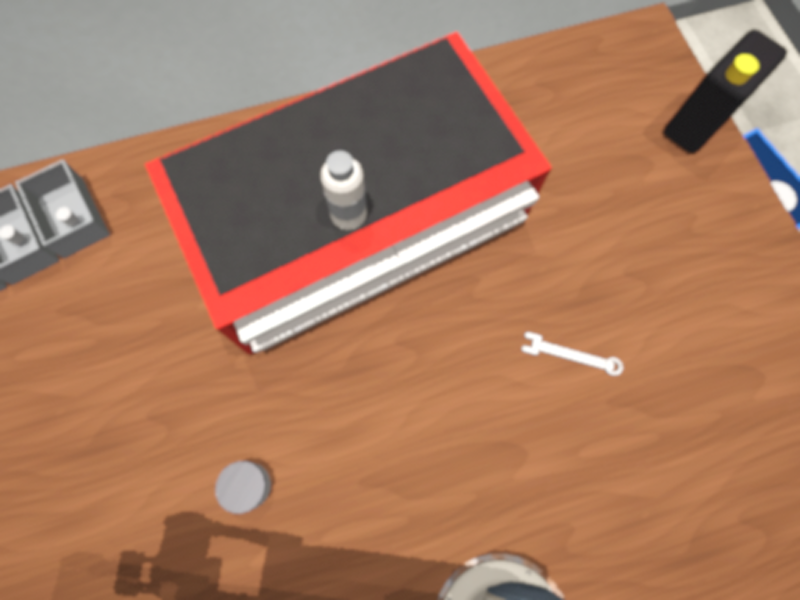

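View pics/top0.png

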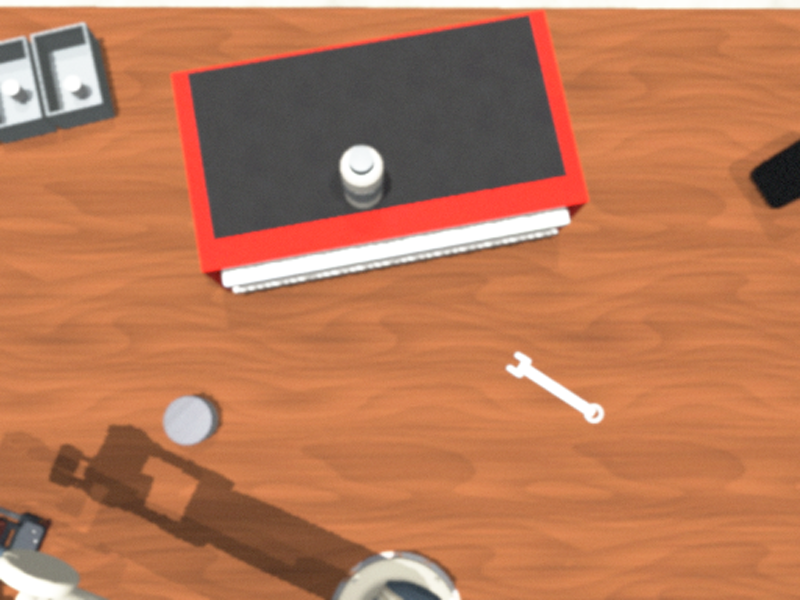

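The chest is seen with its front facing the robot, hood front corners in the top view near (205,271) and (585,203). The can stands on the hood near (362,205), the tin is at (190,420) and the wrench at (555,390). I'll compute the corners and enlarge the front corners.

```bash
cat > h.py <<'E'
import numpy as np,json
def px2w(cam,u,v,z,scale=512/800):
    c=json.load(open(f"{cam}.json")); R=np.array(c["R"]);t=np.array(c["t"])
    u=(u+.5)*scale-.5; v=(v+.5)*scale-.5
    d=R.T@np.array([(u-c["cx"])/c["fx"],(v-c["cy"])/c["fy"],1]); C=-R.T@t
    return C+d*(z-C[2])/d[2]
E
python3 - <<'E'
from h import *
np.set_printoptions(precision=4,suppress=True)
P={"top":[(205,271),(585,203),(543,12),(174,73)],"scene":[(219,324),(549,169),(457,34),(147,166)]}
for c,l in P.items():
    q=[px2w(c,*p,.213) for p in l]
    print(c,*q); print([np.linalg.norm(q[i]-q[(i+1)%4]) for i in range(4)], [np.degrees(np.arctan2(*(q[(i+1)%4]-q[i])[[1,0]])) for i in range(4)])
for c,l in {"top":[(224,286),(570,222)],"scene":[(242,341),(538,200)]}.items():
    q=[px2w(c,*p,.138) for p in l]; print(c,q,np.linalg.norm(q[0]-q[1]))
import cv2
a=cv2.imread("pics/top0.png");b=cv2.imread("pics/scene0.png")
f=lambda im,x,y:cv2.resize(im[y:y+75,x:x+100],(400,300),interpolation=cv2.INTER_CUBIC)
cv2.imwrite("pics/crop.png",np.vstack([np.hstack([f(a,180,230),f(a,520,180)]),np.hstack([f(b,190,285),f(b,480,145)])]))
E
```

```text
top [0.5792 0.2968 0.213 ] [ 0.6873 -0.3023  0.213 ] [ 1.0129 -0.2468  0.213 ] [0.905  0.3569 0.213 ]
[np.float64(0.6087155776816862), np.float64(0.3302575571530065), np.float64(0.613255399663819), np.float64(0.33130722034074334)] [np.float64(-79.76760003423962), np.float64(9.67016230566231), np.float64(100.13308307929066), np.float64(-169.5430960664847)]
scene [0.5822 0.2938 0.213 ] [ 0.6864 -0.3033  0.213 ] [ 1.007  -0.2476  0.213 ] [0.8961 0.3565 0.213 ]
[np.float64(0.6060883774295664), np.float64(0.32544565027112016), np.float64(0.6142553040377061), np.float64(0.3201523938524042)] [np.float64(-80.09998030303082), np.float64(9.850243377028406), np.float64(100.40275519416122), np.float64(-168.6930833995467)]
top [array([0.5674, 0.2822, 0.138 ]), array([ 0.6747, -0.2963,  0.138 ])] 0.5883295876016955
scene [array([0.5681, 0.2805, 0.138 ]), array([ 0.6681, -0.296 ,  0.138 ])] 0.5851167141618933
```

View pics/crop.png

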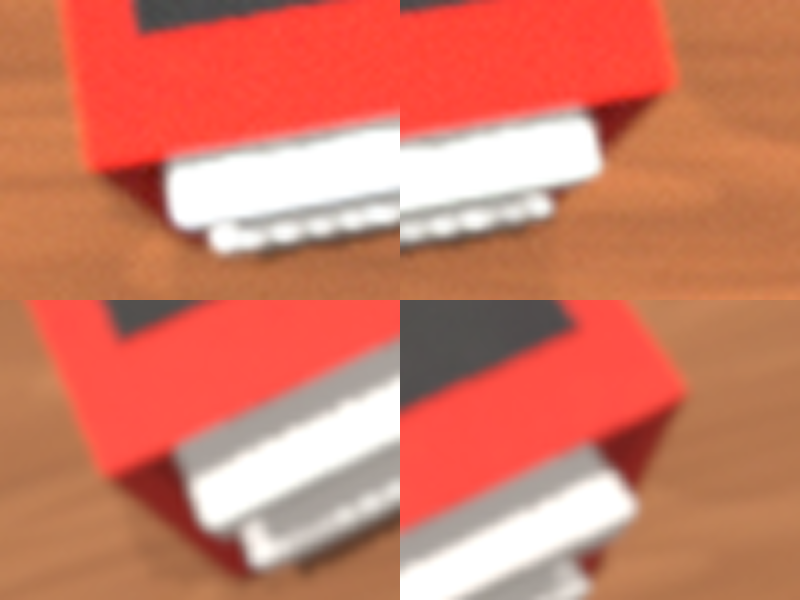

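```bash
python3 - <<'E'
from h import *
np.set_printoptions(precision=4,suppress=True)
for c,l,e in (("top",[(203.2,273),(588.8,202.5)],[(222.5,286.5),(570,222.5)]),("scene",[(217,328.8),(551.8,167)],[(241.2,343),(538.5,197)])):
    for z,p in ((.212,l),(.126,e)):
        q=[px2w(c,*x,z) for x in p]; d=q[0]-q[1]; yaw=np.degrees(np.arctan2(-d[0],d[1])); m=(q[0]+q[1])/2
        print(c,z,*q,"len",np.linalg.norm(d),"yaw",yaw,"mid",m)
        if z>.2: ex=np.array([np.cos(np.radians(yaw)),np.sin(np.radians(yaw)),0]); print("  ledge front from hood",m-0.016*ex)
for n,uv,z in (("can base",(363,190),.212),("tin",(190,420),.058),("wrench",(555,390),.005)): print(n,px2w("top",*uv,z))
E
```

```text
top 0.212 [0.5762 0.2997 0.212 ] [ 0.6884 -0.3087  0.212 ] len 0.6186171956135681 yaw 10.4488943576171 mid [ 0.6323 -0.0045  0.212 ]
  ledge front from hood [ 0.6166 -0.0074  0.212 ]
top 0.126 [0.5684 0.2871 0.126 ] [ 0.6768 -0.2993  0.126 ] len 0.5963761547732477 yaw 10.467278281399453 mid [ 0.6226 -0.0061  0.126 ]
scene 0.212 [0.5758 0.2985 0.212 ] [ 0.6891 -0.3099  0.212 ] len 0.6188626411302685 yaw 10.54524153384057 mid [ 0.6324 -0.0057  0.212 ]
  ledge front from hood [ 0.6167 -0.0086  0.212 ]
scene 0.126 [0.5687 0.2851 0.126 ] [ 0.6787 -0.3045  0.126 ] len 0.5996778729275113 yaw 10.563581745044056 mid [ 0.6237 -0.0097  0.126 ]
can base [0.7094 0.051  0.212 ]
tin [0.3482 0.3503 0.058 ]
wrench [ 0.3965 -0.2905  0.005 ]
```

```bash
cat >> h.py <<'E'
from scipy.spatial.transform import Rotation as Rn
YAW=np.radians(10.5); EX=np.array([np.cos(YAW),np.sin(YAW),0]); EY=np.array([-np.sin(YAW),np.cos(YAW),0]); EZ=np.array([0,0,1.])
LEDGE=np.array([0.6166,-0.0075,0.150]); T=np.radians(40)
A=np.sin(T)*EX-np.cos(T)*EZ; PERP=np.cos(T)*EX+np.sin(T)*EZ
SIGN=1
def ori(s=None):
    y=(s or SIGN)*EY; return Rn.from_matrix(np.c_[np.cross(y,A),y,A]).as_euler('xyz',degrees=True)
def tcp(x,y,z):
    "TCP for lowest finger corner at ledge coordinates (x behind front edge, y, z above ledge top)"
    return LEDGE+x*EX+y*EY+z*EZ+.010*PERP-.182*A
def ledge_of(p):
    d=np.asarray(p)-(LEDGE+.010*PERP-.182*A); return np.array([d@EX,d@EY,d@EZ])
E
python3 - <<'E'
from h import *; from station import r
np.set_printoptions(precision=3,suppress=True)
s=r.snapshot("wrist"); st=r.sense(); R=Rn.from_euler('xyz',st["orientation"],degrees=True)
print("cam in tool",R.inv().apply(-np.array(s["R"]).T@s["t"]-st["tcp_pos"]))
print("down",r.inverse_kinematics([.30,.28,.42],[180,0,159]))
for sg in (1,-1):
    print(sg,ori(sg))
    for q in ((-.12,.05,.16),(.025,.095,.03),(.025,.095,-.013),(.025,-.095,0),(-.12,.08,-.013),(-.12,-.08,-.013),(-.12,-.08,.1)): print(q,tcp(*q),r.inverse_kinematics(tcp(*q),ori(sg)))
E
```

```text
cam in tool [ 0.076 -0.001  0.022]
down [ 38.272 -23.872  94.953   0.    108.919 -30.728]
1 [-180.    40.  -169.5]
(-0.12, 0.05, 0.16) [ 0.382 -0.     0.456] [ -11.138  -45.749  108.789   13.957   79.324 -109.539]
(0.025, 0.095, 0.03) [0.516 0.071 0.326] [  2.358 -24.22  108.724   6.308  55.943 -99.797]
(0.025, 0.095, -0.013) [0.516 0.071 0.283] [   2.358  -23.332  112.45     6.693   51.359 -100.445]
(0.025, -0.095, 0) [ 0.551 -0.116  0.296] [ -21.16   -14.743  104.393   23.679   57.15  -128.666]
(-0.12, 0.08, -0.013) [0.377 0.029 0.283] None
(-0.12, -0.08, -0.013) [ 0.406 -0.128  0.283] [ -32.034  -38.731  122.613   28.149   67.088 -136.865]
(-0.12, -0.08, 0.1) [ 0.406 -0.128  0.396] [ -32.034  -38.031  110.753   26.484   77.011 -131.488]
-1 [180.  -40.   10.5]
(-0.12, 0.05, 0.16) [ 0.382 -0.     0.456] [-11.138 -45.749 108.789  13.957  79.324  70.461]
(0.025, 0.095, 0.03) [0.516 0.071 0.326] [  2.358 -24.22  108.724   6.308  55.943  80.203]
(0.025, 0.095, -0.013) [0.516 0.071 0.283] [  2.358 -23.332 112.45    6.693  51.359  79.555]
(0.025, -0.095, 0) [ 0.551 -0.116  0.296] [-21.16  -14.743 104.393  23.679  57.15   51.334]
(-0.12, 0.08, -0.013) [0.377 0.029 0.283] None
(-0.12, -0.08, -0.013) [ 0.406 -0.128  0.283] [-32.034 -38.731 122.613  28.149  67.088  43.135]
(-0.12, -0.08, 0.1) [ 0.406 -0.128  0.396] [-32.034 -38.031 110.753  26.484  77.011  48.512]
```

```bash
python3 - <<'E'
from h import *; from station import r
import cv2
np.set_printoptions(precision=3,suppress=True)
o=ori()
r.reach([.30,.28,.42],[180,0,159])
r.grab(20)
r.reach(tcp(-.06,.095,.16),o)
p=tcp(.025,.095,.008)
r.servo_line(p-.1*A,o,speed=.1)
s=r.sense(); print(s["clock"],s["opening"],s["contact_force"],ledge_of(s["tcp_pos"]),s["orientation"]-o)
im=r.snapshot("scene")["frame"][:,:,::-1]; cv2.imwrite("pics/s1.png",cv2.resize(im[80:290,60:340],(800,600),interpolation=cv2.INTER_CUBIC))
E
```

```text
4.775 0.0002662585985728427 [ 0.114 -0.135  0.742] [-0.039  0.095  0.086] [0.015 0.078 0.013]
```

View pics/s1.png

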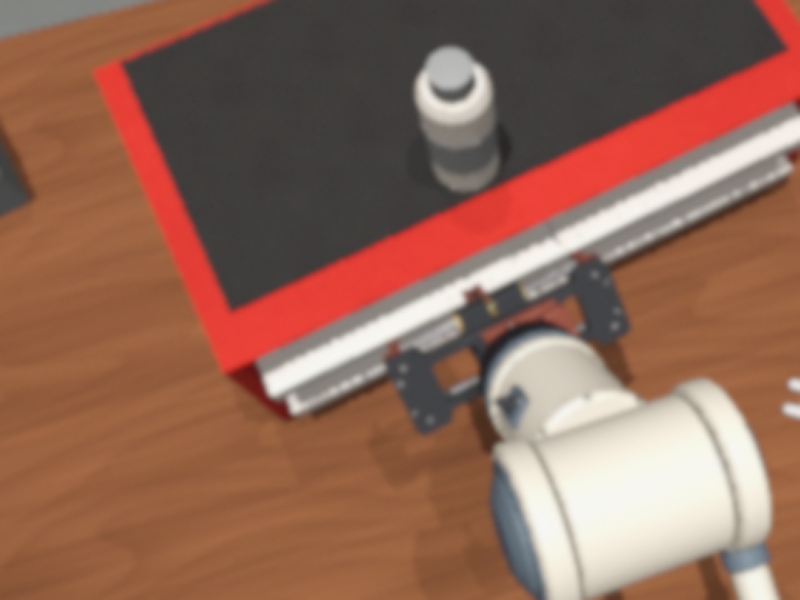

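The picture shows the closed fingers (crop about (480,300)) in front of the ledge on its left half, with the body clear of the hood. Next I go in along the finger axis, touch down gently and slide.

```bash
cat > slide.py <<'E'
from h import *; from station import r
import sys
np.set_printoptions(precision=3,suppress=True)
def F(f0):
    f=r.sense()["contact_force"]-f0; return np.array([f@EX,f@EY,f@EZ])
def down(x,y,z,f0,thr,zmin,step=.001):
    while z>zmin:
        z-=step; r.servo_line(tcp(x,y,z),speed=.02); r.wait(.05); f=F(f0)
        if f[2]>thr or np.linalg.norm(f)>12: break
    return z,f
E
python3 - <<'E'
from slide import *
r.servo_line(tcp(.025,.095,.008),speed=.06); r.wait(.2)
s=r.sense(); f0=s["contact_force"]; np.save("f0.npy",f0); print("free",f0,ledge_of(s["tcp_pos"]))
x,y=.025,.095
if np.linalg.norm(f0)<3:
    z,f=down(x,y,.008,f0,3,-.006); print("touch z",z,f,ledge_of(r.sense()["tcp_pos"]))
    print(r.sense()["clock"])
E
```

```text
free [-0.291 -0.579  0.371] [0.025 0.095 0.008]
touch z -0.001 [-2.451  0.531  4.709] [0.025 0.095 0.   ]
9.5417
```

```bash
python3 - <<'E'
from slide import *
f0=np.load("f0.npy"); x,y,z=.025,.095,-.001; log=[]
while y>-.092:
    y-=.004; r.servo_line(tcp(x,y,z),speed=.03); f=F(f0); zz=ledge_of(r.sense()["tcp_pos"])[2]
    log.append((y*1e3,z*1e3,zz*1e3,*f))
    if np.linalg.norm(f)>18: print("hard"); break
    if f[2]<1.2:
        z2,f2=down(x,y,z,f0,2.0,z-.003,.001)
        if f2[2]<1.2: z=z2; print("drop at",y,z2,f2); break
        z=z2
    elif f[2]>6: z+=.0004
    elif f[2]<2.5: z-=.0004
print(np.array(log)); print(r.sense()["clock"],y,z)
E
```

```text
drop at 0.026999999999999948 -0.004 [0.829 0.387 0.22 ]
[[91.    -1.    -0.049 -0.012  3.992  4.943]
 [87.    -1.     0.005  0.044  3.986  5.497]
 [83.    -1.    -0.021 -0.965  2.982  3.96 ]
 [79.    -1.    -0.035  0.881  2.652  4.639]
 [75.    -1.    -0.022  0.955  3.247  5.334]
 [71.    -1.    -0.023  1.546  3.731  5.21 ]
 [67.    -1.    -0.03   0.451  3.375  3.715]
 [63.    -1.    -0.03   1.07   4.461  4.108]
 [59.    -1.     0.01   1.93   3.22   5.049]
 [55.    -1.    -0.024  0.04   3.269  4.973]
 [51.    -1.     0.006  1.43   3.199  5.748]
 [47.    -1.    -0.006  0.598  4.695  5.139]
 [43.    -1.    -0.036  0.298  4.418  4.639]
 [39.    -1.    -0.237  1.     3.758  4.324]
 [35.    -1.    -0.229  0.136  3.775  5.96 ]
 [31.    -1.    -0.919  1.854  0.225  3.254]
 [27.    -1.    -2.478 -0.079  0.657 -0.285]]
15.2583 0.026999999999999948 -0.004
```

```bash
python3 - <<'E'
from slide import *
f0=np.load("f0.npy"); x,y,z=.025,.019,-.004
r.servo_line(tcp(x,y,z),speed=.03); r.wait(.1); print(F(f0))
while z>-.0165:
    z-=.001; r.servo_line(tcp(x,y,z),speed=.02); r.wait(.1); f=F(f0); print(round(z*1e3,1),ledge_of(r.sense()["tcp_pos"])*1e3,f)
    if np.linalg.norm(f)>11: break
print(r.sense()["clock"])
for xx,t in ((-.08,40),(-.118,40)): print(xx,r.inverse_kinematics(tcp(xx,y,-.013),ori()))
E
```

```text
[0.197 0.825 0.623]
-5.0 [24.995 19.059 -5.015] [ 0.42   0.806 -0.41 ]
-6.0 [25.006 18.999 -5.97 ] [ 0.364  0.913 -0.8  ]
-7.0 [25.06  19.002 -6.552] [0.031 0.592 1.155]
-8.0 [25.067 18.969 -7.696] [-0.521  0.676  3.33 ]
-9.0 [25.065 19.001 -8.747] [-0.754  0.067  4.122]
-10.0 [25.063 18.977 -9.772] [-0.404  0.383  4.836]
-11.0 [ 25.061  18.996 -10.757] [-0.464  1.372  4.672]
-12.0 [ 25.066  18.975 -11.6  ] [-1.192  1.187  5.165]
-13.0 [ 25.073  18.984 -12.501] [-2.442  1.194  5.601]
-14.0 [ 25.087  18.991 -13.065] [-3.734  0.81   7.92 ]
-15.0 [ 25.096  18.992 -13.285] [-5.871  2.224  9.98 ]
19.625
-0.08 [ -13.633  -40.884  123.858   17.529   60.758 -117.714]
-0.118 [ -16.736  -48.857  128.136   18.904   65.226 -119.685]
```

```bash
cat > tilt.py <<'E'
from slide import *
def tpose(x,y,z,deg):
    t=np.radians(deg); a=np.sin(t)*EX-np.cos(t)*EZ; p=np.cos(t)*EX+np.sin(t)*EZ
    return LEDGE+x*EX+y*EY+z*EZ+.010*p-.182*a, Rn.from_matrix(np.c_[-p,EY,a]).as_euler('xyz',degrees=True)
E
python3 - <<'E'
from tilt import *
f0=np.load("f0.npy"); x,y,z=.025,.019,-.0148
while x>-.02:
    x-=.003; r.servo_line(tcp(x,y,z),speed=.03); f=F(f0); print(round(x*1e3,1),ledge_of(r.sense()["tcp_pos"])*1e3,f)
    if np.linalg.norm(f)>20: break
print(r.sense()["clock"])
for q in ((-.07,30),(-.11,26),(-.128,26)): print(q,r.inverse_kinematics(*tpose(q[0],y,-.013,q[1])))
E
```

```text
22.0 [ 22.347  18.99  -13.288] [0.025 0.322 6.114]
19.0 [ 19.373  18.952 -13.278] [1.405 1.039 6.576]
16.0 [ 16.385  18.907 -13.247] [0.855 1.5   7.303]
13.0 [ 13.367  18.874 -13.312] [0.83  1.149 6.17 ]
10.0 [ 10.365  18.842 -13.244] [ 0.594 -0.105  6.243]
7.0 [  7.369  18.859 -13.216] [0.211 0.621 6.887]
4.0 [  4.347  18.844 -13.268] [1.947 0.556 6.627]
1.0 [  1.359  18.867 -13.243] [1.223 1.134 7.141]
-2.0 [ -1.648  18.864 -13.272] [0.724 1.247 6.511]
-5.0 [ -4.651  18.862 -13.268] [0.394 0.934 7.482]
-8.0 [ -7.643  18.879 -13.25 ] [-0.455  0.844  6.281]
-11.0 [-10.645  18.879 -13.234] [-0.214  1.11   7.723]
-14.0 [-13.649  18.879 -13.247] [-0.149  0.823  6.645]
-17.0 [-16.656  18.889 -13.274] [1.235 0.964 6.521]
-20.0 [-19.651  18.875 -13.277] [0.625 0.198 6.949]
-23.0 [-22.658  18.881 -13.262] [0.491 0.359 6.78 ]
23.625
(-0.07, 30) [  -9.875  -29.733  113.552   10.813   68.115 -111.902]
(-0.11, 26) [ -10.871  -33.072  114.65     9.556   74.205 -112.001]
(-0.128, 26) [ -11.956  -36.348  116.701    9.955   75.595 -112.879]
```

```bash
python3 - <<'E'
from tilt import *
import cv2
f0=np.load("f0.npy"); y,z=.019,-.0140; x=-.023; d=40
while x>-.127:
    x-=.003; d=max(26,d-.7); r.servo_line(*tpose(x,y,z,d),speed=.03); f=F(f0); print(round(x*1e3,1),d,f)
    if np.linalg.norm(f)>16 or f[0]>9: break
s=r.sense(); print(s["clock"]); np.save("x.npy",[x,d])
im=r.snapshot("top")["frame"][:,:,::-1]; cv2.imwrite("pics/t2.png",cv2.resize(im[80:290,100:380],(800,600),interpolation=cv2.INTER_CUBIC))
E
```

```text
-26.0 39.3 [0.498 0.25  6.358]
-29.0 38.599999999999994 [0.306 0.193 6.063]
-32.0 37.89999999999999 [0.546 0.554 5.407]
-35.0 37.19999999999999 [0.669 1.395 5.309]
-38.0 36.499999999999986 [-0.096  0.566  6.228]
-41.0 35.79999999999998 [-0.547  1.595  5.683]
-44.0 35.09999999999998 [0.63  0.837 6.15 ]
-47.0 34.39999999999998 [-0.399  1.265  5.989]
-50.0 33.699999999999974 [0.576 0.717 4.915]
-53.0 32.99999999999997 [0.462 1.357 6.363]
-56.0 32.29999999999997 [1.391 0.39  5.684]
-59.0 31.59999999999997 [1.635 0.648 6.834]
-62.0 30.89999999999997 [0.879 1.178 5.638]
-65.0 30.19999999999997 [1.172 0.18  5.752]
-68.0 29.49999999999997 [0.914 1.153 6.368]
-71.0 28.799999999999972 [0.829 1.457 5.467]
-74.0 28.099999999999973 [0.022 0.439 5.322]
-77.0 27.399999999999974 [0.17  0.343 4.655]
-80.0 26.699999999999974 [0.845 1.457 6.833]
-83.0 26 [0.984 0.96  5.512]
-86.0 26 [2.025 0.417 6.854]
-89.0 26 [0.882 0.838 5.626]
-92.0 26 [1.248 0.956 5.552]
-95.0 26 [0.996 2.417 5.538]
-98.0 26 [2.091 0.791 6.349]
-101.0 26 [1.237 1.293 7.172]
-104.0 26 [2.185 0.764 6.076]
-107.0 26 [0.47  1.155 5.659]
-110.0 26 [0.929 0.65  6.164]
-113.0 26 [0.969 0.525 6.376]
-116.0 26 [0.889 0.999 5.029]
-119.0 26 [0.718 0.907 6.267]
-122.0 26 [1.189 1.262 6.768]
-125.0 26 [8.262 1.233 4.649]
-128.0 26 [20.572  0.57   2.16 ]
32.375
```

View pics/t2.png

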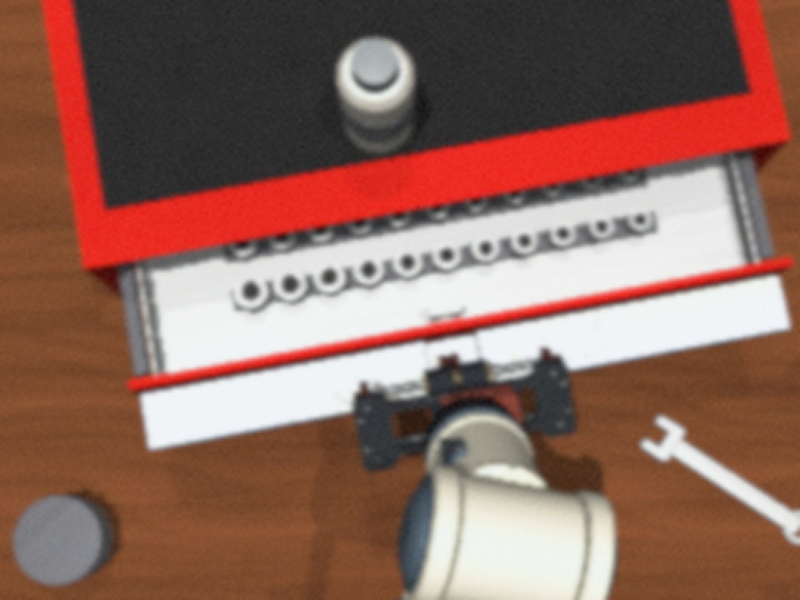

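The drawer is out with its contents visible, its front edge running roughly from (150,445) to (790,325), and the force rise marks the stop. Now I ease off, lift straight out and check.

```bash
python3 - <<'E'
from tilt import *
import cv2
f0=np.load("f0.npy"); y=.019; 
r.servo_line(*tpose(-.1235,y,-.0135,26),speed=.02); print(F(f0))
for z in (-.010,-.006,-.002,.005,.06,.12): r.servo_line(*tpose(-.123,y,z,26),speed=.03 if z<.01 else .1); print(z,F(f0))
r.servo_line(*tpose(-.145,y,.15,26),speed=.1)
r.wait(.5); s=r.sense(); print(s["clock"],F(f0))
im=r.snapshot("top")["frame"][:,:,::-1]; cv2.imwrite("pics/t3.png",cv2.resize(im,(800,600),interpolation=cv2.INTER_CUBIC))
E
```

```text
[0.919 0.127 7.544]
-0.01 [0.781 1.272 3.492]
-0.006 [ 0.489 -0.282  0.915]
-0.002 [ 0.127  0.135 -0.24 ]
0.005 [ 1.988  0.461 -0.83 ]
0.06 [ 0.57  -0.685 -0.447]
0.12 [ 0.156  0.001 -1.04 ]
36.4917 [-1.013  0.885 -0.147]
```

View pics/t3.png

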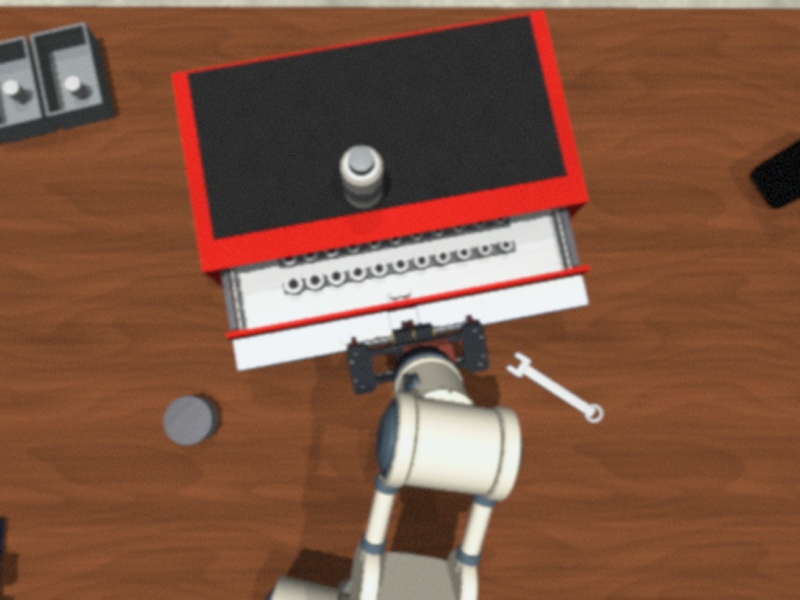

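The drawer stays open with the ledge front edge from (235,369) to (588,304). Can, tin and wrench are at their original pixels, and the hand is free. A number check comes next, then hand in.

```bash
python3 - <<'E'
from h import *
from station import r
m=[-(((px2w("top",235,369,z)+px2w("top",588,304,z))/2-LEDGE)@EX) for z in (.126,.150)]
print("drawer out, edge at z .126 / .150:",m)
if max(m)>.128: r.hand_in(); print("handed in",r.sense()["clock"])
E
```

```text
drawer out, edge at z .126 / .150: [np.float64(0.13457438889706286), np.float64(0.13653332810946017)]
the job is handed in; nothing more can be done
the job is handed in; nothing more can be done
```

The top drawer is out to its stop, the catch has been released, and the job is handed in. The station gives no verdict.

- **Finding and pressing the catch:** I located the chest from both cameras (618 mm measured against 620 mm given). I slid the closed fingers along the ledge at about 5 N. They dropped into the recess about 19 mm left of the middle. I pressed the catch about 6 mm, until it bottomed, with the drawer still shut.
- **Drawing the drawer out:** I pulled with the fingers in the recess and the catch held down all the way. Above 48 mm of finger travel I reduced the tilt from 40° to 26° to stay within reach. The stop showed as a rise to about 21 N, the highest force read; readings were taken between steps.
- **Letting go:** I eased off the stop and lifted straight out. The force on the fingers fell to zero at plate height, which fits the catch springing back, but I could not see the catch itself.

**Last checks:**
- **Drawer:** The picture puts it 135–137 mm out, a little under the 140 mm that the force stop suggests but above the 130 mm required. That is within what my pixel reading can resolve.
- **Bystanders:** The spray can, wrench and grease tin are at the same pixels as at the start.
- **Hand and time:** The hand is clear and touches nothing. The clock read about 36.5 s of the 72 s allowed.

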